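# Part the stuck beakers

### The job

A steel beaker has stuck over the blue plastic one inside it, both standing mouth down. Lift the steel beaker straight up off the blue one, leaving the blue one standing where it is, and set the steel one down, still mouth down and not dropped, wholly on the round cork mat so that both can dry. Leave the other steel beaker, which has nothing inside it, alone.

Things in the scene. Friction and masses are not known exactly. Their poses are not given: they have to be found in the camera images.
- outer_center (a point): Centre, half-way up, of the steel beaker to lift: straight cylinder, 62 mm across, 75 mm high, wall 2.5 mm, 0.13 kg, mouth down (closed end up, own z up). At first it sits over the blue beaker: rim 33 mm, centre 70.5 mm, top 108 mm above the work surface, a blue band showing below the rim. It covers 72 mm of the blue one: raise it more than that before moving sideways.
- inner_center (a point): Centre, half-way up, of the heavy blue plastic beaker inside: 50 mm across (flared foot-like rim 74 across, 5 thick), 105 mm high, about 0.4 kg, loose, mouth down on the work surface (own z up, centre 52.5 mm high), coaxial with the steel one. Rubber nubs on its side grip the steel with about 2 to 3 N, less than its weight: it stays down if the steel alone is gripped and drawn straight up.
- mat_top (a point): Centre of the upper face of the round cork drying mat, 140 mm across and 6 mm thick, fixed to the work surface, empty. Own z axis up.
- lone_center (a point): Centre, half-way up, of the other steel beaker, same shape and size, standing mouth down directly on the work surface with nothing inside (centre at 37.5 mm). Not to be moved.
Mind the look-alikes: they are no part of the job. What is shaped like the part that bears outer_center but pink, purple or turquoise is not meant.

How it is judged:
By the outcome, as a careful person would: the job done as asked, in the order asked, and still so for the second after the job is handed in, with the robot touching nothing.
It also fails if it takes over 42 s, if anything falls off the work surface, if the arm or the gripper's body presses on something with over 40 N, if the wrist force passes 120 N, or if a joint passes its speed limit or range.

### The arm

A 6-joint arm with a two-finger parallel gripper is mounted at the origin on the work surface. World frame = base frame: x ahead of the robot, y to its left, z up, the work surface at z = 0. Lengths are in m, angles in rad, forces in N, time in s.
With the tool pointing down it reaches from about 0.35 to 0.85 m from the base axis. Payload 8.1 kg.
Tool frame: the origin (TCP) lies midway between the tips of the shut fingers; the grasp point (between the pads) lies 19 mm behind it (robot.grip_point_offset is the distance from the TCP to the grasp point, in m); z points along the fingers, y is the line along which they close (so a half turn about z gives the same grasp; the last joint's range is limited). The gripper opens to 93 mm and grips with 3 to 60 N. Pads are 15 mm wide; open, the fingers measure 128 mm over their backs; the gripper's body (75 mm by 188 mm) begins 65 mm behind the grasp point.
Start: joints at [1.177, 0.13, 1.488, -0, 1.523, -0.085], TCP at [0.182, 0.572, 0.219] pointing down, gripper open.
Joint ranges: [-2.96, 2.96], [-0.89, 2.26], [0.02, 2.5], [-1.34, 4.48], [0, 2.73], [-2.66, 2.66]. Speed limits (rad/s): [2.39, 2.39, 2.79, 3.14, 3.14, 3.14].

### API

Orientations are given as a rotation vector (axis times angle).
In Python, from plant import robot, read_camera, job gives the robot as it stands.
- The arm moves only by the shell command python3 -m inch 'ROWS' [FORCE]. ROWS is JSON, one flat list of numbers, 5 for each row, row after row: the shift along the world's x, y, z in mm, then the turn about the world's z in degrees, then the opening in per cent of the stroke, from 0 (shut) to 100 (fully open). In form: [dx, dy, dz, yaw, hand, dx, dy, dz, yaw, hand, ...]. A call has 1 to 10 rows; each row is the pose to reach, as a shift and turn from the pose commanded when the call began; what a row does not reach only later rows make up. A row lasts 1/12 s, in which the tool goes at most 41.7 mm and 7.16 degrees, less where a joint would pass 70% of its speed; a pose out of reach is approached as far as the arm can. A call with a gripper value outside its range is refused whole. The fingers move at their own pace and stop on an object; FORCE is the grip in N (left out, the last holds). Time passes only in rows, so rows that repeat a pose let the fingers close. It gives the time, the measured TCP pose, the force, the opening and the grip force at its end, in the units of the state.
- robot.read_state(): the state, without advancing time (a new reading comes with each control period).
- read_camera(name): name is "side" or "top" or "wrist"; returns a dict with "image" (480x640x3 uint8, blue, green, red), "K" (3x3 intrinsics, pixels), "extrinsics" (4x4, takes a point from world to camera coordinates); the wrist camera has in their place "mount" (4x4, takes a point from camera to tool coordinates, whose origin is the TCP and whose axes are the flange's). Camera axes: x right, y down, z forward; pixel columns grow to the right and rows downward; lengths in m; the calibration is good to about 2 mm. A picture is of the moment at which its call begins: read the wrist's pose just before it. There is no depth.
- job.close_job(): hands the job in; it is judged then, once.
The state is a dict: "t": time; "q": joint angles; "dq": joint speeds; "joint_torque": joint torques, N m; "tool_pos": TCP position; "orientation": TCP orientation; "force": force on the tool from outside, world axes, zero at the start; "wrist_torque": the same for the moment, N m; "opening": finger opening in m; "gripper_force": force on a finger pad.
Only numpy, scipy, OpenCV 4.12 (cv2) and the standard library are available. Lean on these libraries where they do the work, as an engineer would, in place of code of your own. Each camera call takes 0.05 s, during which the arm holds its last target. There are 200 camera calls.

## Working session

There is one attempt and no reset: what is moved stays moved. The work goes in short steps, Python scripts to look and compute and a shell command to move; the robot and the scene stay as the last step left them, time stands still between calls to the robot, and variables do not carry over. Pictures are saved under pics/ and viewed, at most 10 in all, crops included, and the job is handed in when it is done.

```bash
mkdir -p pics; python3 - <<'E'
from plant import robot, read_camera
import cv2
for n in("top","side"):
    c=read_camera(n); cv2.imwrite(f"pics/{n}0.png",c["image"]); print(n,c["K"].tolist(),c["extrinsics"].round(4).tolist())
s=robot.read_state(); print(s["t"],s["tool_pos"],s["orientation"],s["opening"],robot.grip_point_offset)
E
```

```text
top [[477.74021945276525, 0.0, 312.98081818738586], [0.0, 477.74021945276525, 229.44211888168286], [0.0, 0.0, 1.0]] [[-0.0046, -0.9998, 0.0183, -0.0097], [-0.9863, 0.0015, -0.1647, 0.4784], [0.1647, -0.0188, -0.9862, 0.9371], [0.0, 0.0, 0.0, 1.0]]
side [[473.51408309159837, 0.0, 317.12608721293947], [0.0, 473.51408309159837, 238.38944573168484], [0.0, 0.0, 1.0]] [[-0.8776, -0.4794, -0.0019, 0.4254], [-0.2884, 0.531, -0.7968, 0.2013], [0.383, -0.6987, -0.6042, 0.62], [0.0, 0.0, 0.0, 1.0]]
0.1 [0.18213996 0.57113517 0.21767674] [-4.83089329e-01 -3.10381505e+00  2.60250006e-03] 0.09322522403325892 0.0188
```

View pics/top0.png

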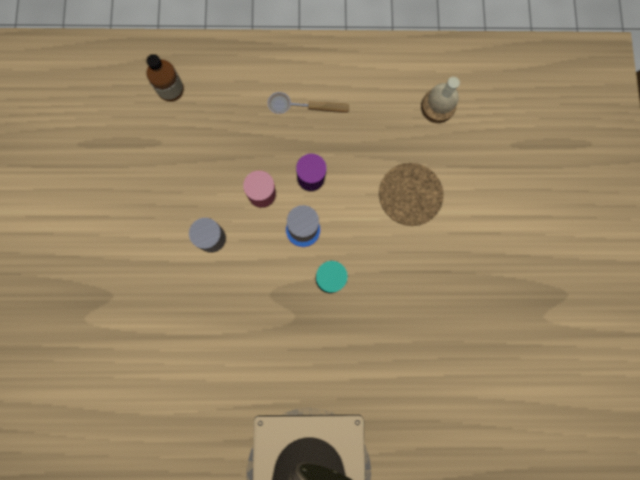

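View pics/side0.png

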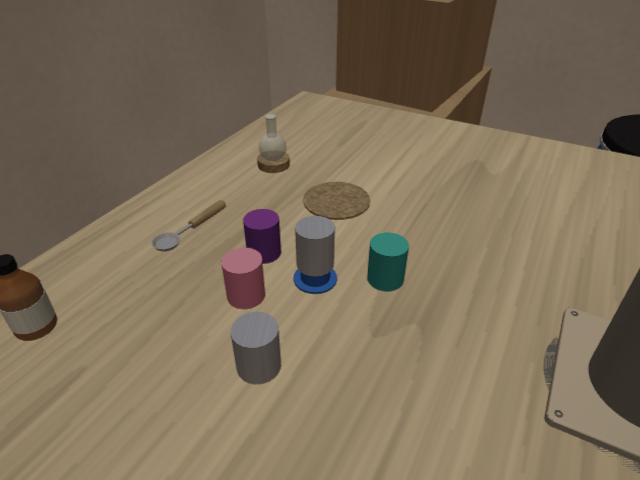

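The grey beakers are at top (303,221), which has a blue rim showing below it, and at top (206,234), which has no blue. The first fits outer_center; the pink, purple and turquoise ones are decoys. I'll confirm this in an enlarged crop.

```bash
python3 - <<'E'
import cv2,numpy as np
a=cv2.imread("pics/top0.png")[140:300,180:380]; b=cv2.imread("pics/side0.png")[200:320,220:420]
a=cv2.resize(a,None,fx=4,fy=4,interpolation=2)[:,:800][:600] if 0 else cv2.resize(a[20:],None,fx=2,fy=2,interpolation=2)
b=cv2.resize(b,None,fx=2,fy=2,interpolation=2)
a=cv2.copyMakeBorder(a,0,0,0,0,0); h=a.shape[0]
o=np.zeros((280,800,3),np.uint8);o[:h,:400]=a;o[:240,400:]=b
cv2.imwrite("pics/crop0.png",o)
# top crop: u=180+x/2, v=160+y/2 ; side crop: u=220+(x-400)/2, v=200+y/2
E
cat > h.py <<'E'
import numpy as np
K={"top":np.array([[477.74,0,312.98],[0,477.74,229.44],[0,0,1]]),"side":np.array([[473.51,0,317.126],[0,473.51,238.389],[0,0,1]])}
E={"top":np.array([[-0.0046,-0.9998,0.0183,-0.0097],[-0.9863,0.0015,-0.1647,0.4784],[0.1647,-0.0188,-0.9862,0.9371]]),
"side":np.array([[-0.8776,-0.4794,-0.0019,0.4254],[-0.2884,0.531,-0.7968,0.2013],[0.383,-0.6987,-0.6042,0.62]])}
def at(n,u,v,z):
    R,t=E[n][:,:3],E[n][:,3]; o=-R.T@t; d=R.T@np.linalg.solve(K[n],[u,v,1]); return (o+d*(z-o[2])/d[2]).round(4)
E
python3 -c "
from h import at
print('outer',at('top',303,221,.108),at('side',315.5,229,.108))
print('mat',at('top',411,194.5,.006),at('side',336.5,200,.006))
print('teal',at('top',332,276.5,.075),'purple',at('top',311.5,169,.075),'pink',at('top',259.5,186,.075),'lone',at('top',206,234,.075))"
```

```text
outer [0.4833 0.0091 0.108 ] [0.4787 0.0158 0.108 ]
mat [ 0.5599 -0.223   0.006 ] [ 0.5576 -0.2172  0.006 ]
teal [ 0.3799 -0.047   0.075 ] purple [ 0.5958 -0.0081  0.075 ] pink [0.5605 0.0959 0.075 ] lone [0.4637 0.1991 0.075 ]
```

View pics/crop0.png

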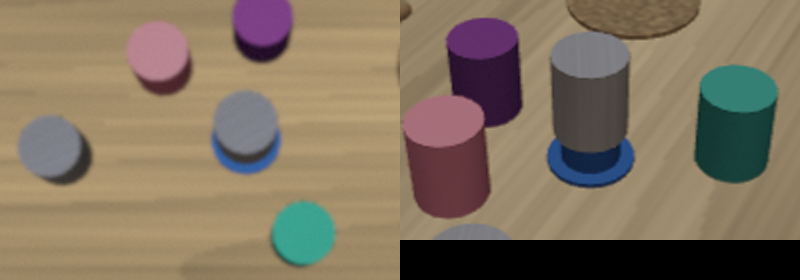

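The crop confirms it: blue foot and band under the grey beaker at crop (245,122)/(590,54), bare grey at (50,147). The outer beaker is at about (0.482, 0.012) and the mat at about (0.559, -0.220). Neighbours stand about 115 mm away at bearings 210°, -10° and 47°, so I'll close along about 110°, a +38° turn.

```bash
python3 -m inch '[300,-559,10,38,100,300,-559,10,38,100,300,-559,10,38,100,300,-559,10,38,100,300,-559,10,38,100,300,-559,10,38,100,300,-559,10,38,100,300,-559,10,38,100,300,-559,10,38,100,300,-559,10,38,100]' 25 | tail -3; python3 -c "
from plant import robot;print(robot.read_state()['tool_pos'])"
```

```text
force: [0.4, 0.1, 0.4]
opening: 0.0933
gripper_force: 0.0
[0.37499803 0.21151395 0.22495998]
```

```bash
python3 -m inch '[103,-192,0,0,100,103,-192,0,0,100,103,-192,0,0,100,103,-192,0,0,100,103,-192,0,0,100,103,-192,0,0,100,103,-192,0,0,100,103,-192,0,0,100]'; python3 - <<'E'
from plant import robot, read_camera
import cv2,numpy as np
s=robot.read_state();c=read_camera("wrist");cv2.imwrite("pics/w1.png",c["image"])
R=cv2.Rodrigues(np.array(s["orientation"]))[0]
print(s["tool_pos"],R.round(3).tolist(),s["q"]);print(c["K"].tolist(),c["mount"].round(4).tolist())
T=np.eye(4);T[:3,:3]=R;T[:3,3]=s["tool_pos"];W=T@c["mount"]
np.savez("w1.npz",K=c["K"],W=W)
p=np.linalg.inv(W)@np.array([.482,.012,.108,1]);print(c["K"]@p[:3]/p[2])
E
```

```text
t: 1.6
tool_pos: [0.4774, 0.0214, 0.2246]
orientation: [0.551, -3.092, -0.001]
force: [0.7, -0.3, 0.6]
opening: 0.0932
gripper_force: 0.0
[0.47735171 0.02144171 0.22456269] [[-0.938, -0.345, -0.001], [-0.345, 0.938, 0.001], [0.001, 0.001, -1.0]] [-6.29068371e-02 -2.06853026e-01  1.80609058e+00  5.51743497e-04
  1.54383536e+00 -1.98641947e+00]
[[371.59542229582337, 0.0, 323.82358989587834], [0.0, 371.59542229582337, 234.58831838997426], [0.0, 0.0, 1.0]] [[0.0, -0.9715, -0.2371, 0.0643], [1.0, 0.0, 0.0002, -0.0002], [-0.0002, -0.2371, 0.9715, -0.165], [0.0, 0.0, 0.0, 1.0]]
[310.36718258 230.61726106   1.        ]
```

View pics/w1.png

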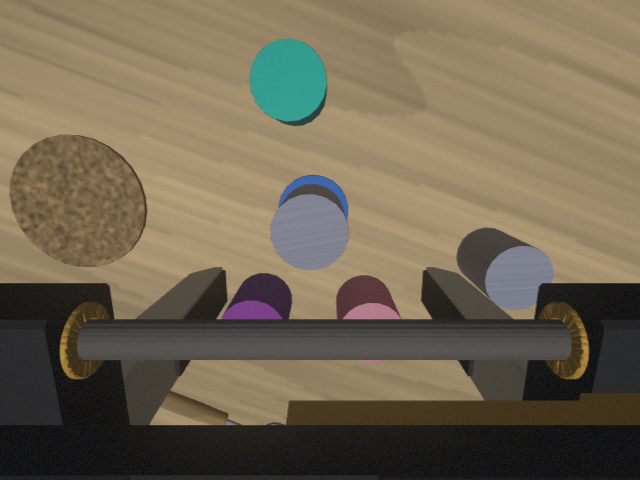

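The wrist view shows the target's top disc at (310,231), where the estimate predicts it, (310.4,230.6). The mat is centred near (78,201).

```bash
python3 - <<'E'
from plant import robot
import numpy as np
f=np.load("w1.npz")
for u,v,z in((310,231.5,.108),(78,201,.006)):
    d=f["W"][:3,:3]@np.linalg.solve(f["K"],[u,v,1]);o=f["W"][:3,3];print(o+d*(z-o[2])/d[2])
print(robot.read_state()["tool_pos"])
E
```

```text
[0.48276245 0.01196976 0.108     ]
[ 0.55901564 -0.22043618  0.006     ]
[0.47719221 0.02225878 0.22472725]
```

```bash
python3 -m inch '[2,-4,0,0,100,2,-4,0,0,100,2,-4,0,0,100,2,-4,0,0,100]'
```

```text
t: 1.98
tool_pos: [0.4796, 0.0182, 0.2253]
orientation: [-0.556, 3.092, 0.0]
force: [-0.3, -0.4, 0.2]
opening: 0.0925
gripper_force: 0.0
```

```bash
python3 -m inch '[3,-6,0,0,100,3,-6,-30,0,100,3,-6,-60,0,100,3,-6,-90,0,100,3,-6,-115,0,100,3,-6,-135,0,100,3,-6,-150,0,100,3,-6,-162,0,100,3,-6,-162,0,100,3,-6,-162,0,100]'; python3 - <<'E'
from plant import robot, read_camera
import cv2
c=read_camera("wrist");cv2.imwrite("pics/w2.png",c["image"]);print(robot.read_state()["tool_pos"])
E
```

```text
t: 2.82
tool_pos: [0.4826, 0.0113, 0.063]
orientation: [0.554, -3.091, -0.0]
force: [0.0, 0.2, -0.5]
opening: 0.0933
gripper_force: 0.0
[0.48339194 0.01130897 0.06394311]
```

View pics/w2.png

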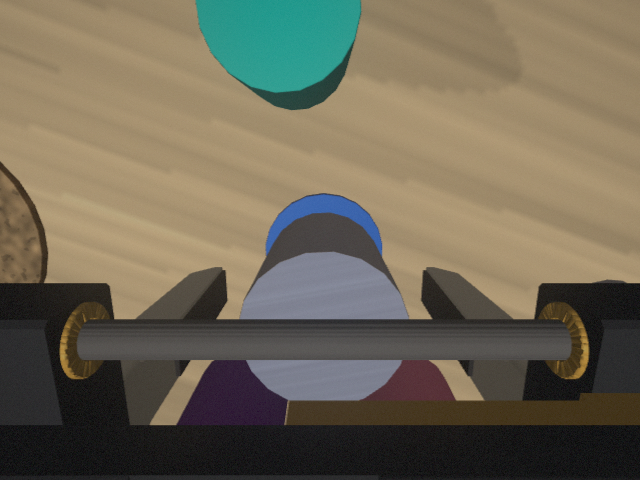

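The beaker is centred between the fingers (disc 240–408, finger gap 226–424). Closing.

```bash
python3 -m inch '[0,0,0,0,55,0,0,0,0,55,0,0,0,0,55,0,0,0,0,55,0,0,0,0,55,0,0,0,0,55,0,0,0,0,55,0,0,0,0,55]' 25
```

```text
t: 3.53
tool_pos: [0.4831, 0.0114, 0.0635]
orientation: [-0.554, 3.092, -0.0]
force: [-1.2, 0.1, 4.9]
opening: 0.0626
gripper_force: 25.0
```

Gripped at 62.6 mm and 25 N. Next is a slow straight lift; I'll check the force partway.

```bash
python3 -m inch '[0,0,2,0,55,0,0,4,0,55,0,0,7,0,55,0,0,10,0,55,0,0,14,0,55,0,0,18,0,55,0,0,22,0,55,0,0,26,0,55,0,0,30,0,55,0,0,30,0,55]'; python3 -m inch '[0,0,5,0,55,0,0,10,0,55,0,0,15,0,55,0,0,20,0,55,0,0,26,0,55,0,0,33,0,55,0,0,41,0,55,0,0,50,0,55,0,0,60,0,55,0,0,70,0,55]';python3 - <<'E'
from plant import robot, read_camera
import cv2
c=read_camera("side");cv2.imwrite("pics/s2.png",c["image"]);print(robot.read_state()["tool_pos"])
E
```

```text
t: 4.37
tool_pos: [0.4834, 0.0114, 0.0944]
orientation: [-0.554, 3.091, -0.001]
force: [-1.0, 0.2, 1.5]
opening: 0.0625
gripper_force: 25.0
t: 5.2
tool_pos: [0.4831, 0.0114, 0.1646]
orientation: [-0.554, 3.092, -0.0]
force: [0.5, -0.5, -1.3]
opening: 0.0624
gripper_force: 25.0
[0.48428936 0.01130344 0.16690332]
```

View pics/s2.png

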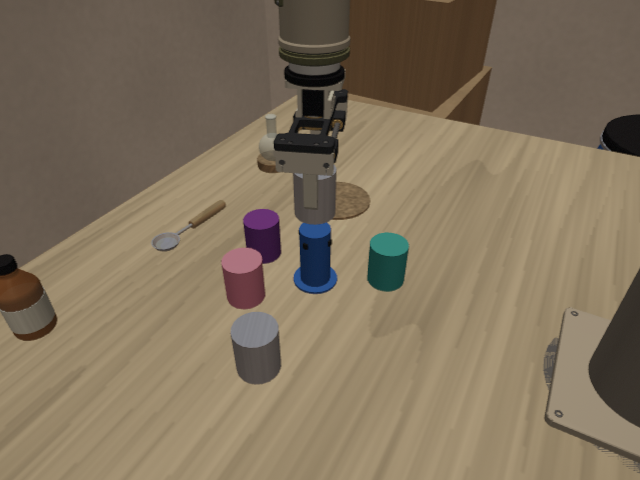

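The blue beaker is still in place (foot at (315,279)) and the steel one is clear above it, with its rim at about 135 mm. Moving over the mat.

```bash
python3 -m inch '[0,0,10,0,55,3,-8,15,0,55,9,-27,15,0,55,19,-57,15,0,55,30,-92,15,0,55,41,-127,15,0,55,52,-161,15,0,55,62,-190,15,0,55,70,-214,15,0,55,75,-231,15,0,55]'; python3 -m inch '[0,0,0,0,55,0,0,0,0,55,0,0,-20,0,55,0,0,-45,0,55,0,0,-70,0,55,0,0,-90,0,55,0,0,-105,0,55,0,0,-115,0,55,0,0,-120,0,55,0,0,-120,0,55]'; python3 - <<'E'
from plant import robot, read_camera
import cv2,numpy as np
c=read_camera("wrist")
s=robot.read_state();print(s["tool_pos"],s["force"])
d=read_camera("side");
cv2.imwrite("pics/m3.png",np.hstack([cv2.resize(c["image"],(400,300)),cv2.resize(d["image"][60:285,220:520],(400,300))]))
E
```

```text
t: 6.08
tool_pos: [0.5579, -0.2229, 0.1779]
orientation: [0.551, -3.092, 0.001]
force: [-0.2, -0.1, -2.1]
opening: 0.0624
gripper_force: 25.0
t: 6.92
tool_pos: [0.5571, -0.2187, 0.0572]
orientation: [0.555, -3.091, -0.002]
force: [-0.1, 0.3, -1.0]
opening: 0.0626
gripper_force: 25.0
[ 0.55781579 -0.21921436  0.05834569] [-0.0162578   0.33968836 -0.6146519 ]
```

View pics/m3.png

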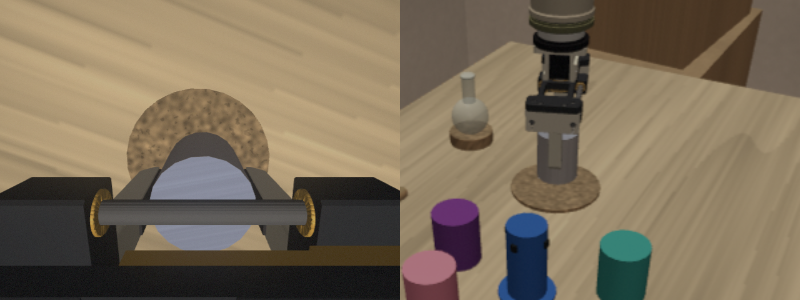

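The steel beaker hangs centred over the mat (wrist half: mat 128–270, disc 150–256), about 20 mm up. Lowering in small steps.

```bash
python3 -m inch '[0,0,-5,0,55,0,0,-10,0,55,0,0,-14,0,55,0,0,-17,0,55,0,0,-18,0,55,0,0,-19,0,55,0,0,-19,0,55,0,0,-19,0,55]'; python3 -m inch '[0,0,-0.5,0,55,0,0,-1,0,55,0,0,-1,0,55,0,0,-1,0,55]'
```

```text
t: 7.68
tool_pos: [0.5578, -0.2196, 0.0392]
orientation: [-0.554, 3.092, -0.0]
force: [1.5, 0.4, -2.0]
opening: 0.0619
gripper_force: 25.0
t: 8.02
tool_pos: [0.5578, -0.2196, 0.0382]
orientation: [-0.554, 3.092, -0.0]
force: [-0.1, 0.1, -1.9]
opening: 0.0622
gripper_force: 25.0
```

```bash
for i in 1 2; do python3 -m inch '[0,0,-0.4,0,55,0,0,-0.8,0,55,0,0,-0.8,0,55,0,0,-0.8,0,55]' | grep -E "pos|^force"; done
```

```text
tool_pos: [0.5578, -0.2196, 0.0373]
force: [-0.3, -0.8, -0.6]
tool_pos: [0.5578, -0.2196, 0.0366]
force: [0.6, 0.1, -0.9]
```

```bash
for i in 1; do python3 -m inch '[0,0,-0.4,0,55,0,0,-0.8,0,55,0,0,-0.8,0,55,0,0,-0.8,0,55]' | grep -E "pos|^force"; done
```

```text
tool_pos: [0.5579, -0.2196, 0.0365]
force: [-2.5, 1.2, 6.6]
```

The force rose to +6.6 N and the descent stopped, so it's on the mat. Opening, then retreating upward.

```bash
python3 -m inch '[0,0,0,0,70,0,0,0,0,74,0,0,0,0,80,0,0,0,0,90,0,0,0,0,100,0,0,0,0,100,0,0,0,0,100,0,0,0,0,100]'; python3 -m inch '[0,0,5,0,100,0,0,15,0,100,0,0,30,0,100,0,0,50,0,100,0,0,75,0,100,0,0,100,0,100,0,0,130,0,100,0,0,150,0,100,0,0,160,0,100,0,0,160,0,100]'; python3 - <<'E'
from plant import robot, read_camera
import cv2,numpy as np
c=read_camera("wrist");d=read_camera("side")
cv2.imwrite("pics/m4.png",np.hstack([cv2.resize(c["image"],(400,300)),cv2.resize(d["image"][100:400,170:570],(400,300))]))
E
```

```text
t: 9.68
tool_pos: [0.5578, -0.2196, 0.0357]
orientation: [0.554, -3.092, -0.0]
force: [-0.9, -0.2, -0.4]
opening: 0.0928
gripper_force: 0.0
t: 10.52
tool_pos: [0.5595, -0.2204, 0.1999]
orientation: [-0.553, 3.087, -0.006]
force: [0.6, -1.1, -0.3]
opening: 0.0928
gripper_force: 0.0
```

View pics/m4.png

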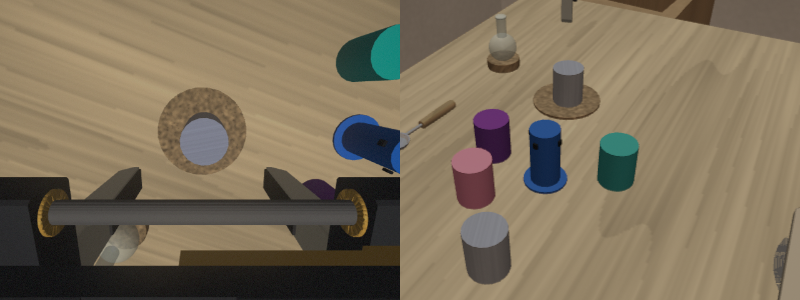

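The steel beaker stands upright inside the mat (side half: (568,84)). The blue one is still in place at (545,155), and the gripper is clear.

```bash
python3 -c "
from plant import job;print(job.close_job())"
```

```text
the job is handed in; nothing more can be done
None
```

The job is handed in: the steel beaker stands mouth down, wholly on the cork mat, the blue one still stands where it was, and I never touched the lone steel beaker; the robot finished clear of everything at about 10.6 s.

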